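# Point out what to fetch for the lemon-zest dressing

## Task

Show my helper what to fetch for the lemon-zest dressing by pointing straight down with the fingertips about 3 cm above each thing, keeping still there for two seconds: first the loose lemon on the worktop, then the shaker with the white filling, and last the free end of the peeler's handle, where he should take hold of it. Stay pointing at the handle end when you finish. Touch and move nothing, and do not come down low over either of the two dark-filled shakers, which would mislead him.

Things in the scene. Friction and masses are not known exactly. Their poses are not given: they have to be found in the camera images.
- lemon: the loose yellow lemon that lies by itself on the worktop, about 70 x 51 x 50 mm, origin at the centre of its underside (the lemons in the fruit bowl behind it are not meant)
- lemon_top (a point): the top of the loose lemon, 50 mm above the worktop
- white_shaker: clear glass shaker with a light grey domed cap with holes, white filling; 44 mm across, 90 mm tall, upright, origin at the centre of its underside. The three shakers are alike but for their filling, and which stands where varies
- white_shaker_top (a point): the centre of the top of that shaker's cap, 90 mm above the worktop
- dark_shaker: clear glass shaker with a light grey domed cap with holes, dark grey-brown filling up to about two thirds; 44 mm across, 90 mm tall, upright, origin at the centre of its underside. The three shakers are alike but for their filling, and which stands where varies
- dark_shaker_top (a point): the centre of the top of that shaker's cap, 90 mm above the worktop
- half_shaker: clear glass shaker with a light grey domed cap with holes, dark grey-brown filling up to about half; 44 mm across, 90 mm tall, upright, origin at the centre of its underside. The three shakers are alike but for their filling, and which stands where varies
- half_shaker_top (a point): the centre of the top of that shaker's cap, 90 mm above the worktop
- peeler: vegetable peeler lying on the worktop at the right, any way round: dark green handle and a narrow steel blade; 170 x 25 x 18 mm, origin under the middle of its length; the handle runs to its own -x end, the blade to its own +x end
- peeler_handle_end (a point): the top of the peeler's green handle near its free end, 70 mm from the peeler's origin along its own -x, 15 mm short of the very end, about 17 mm above the worktop
- banana: yellow banana, about 196 x 60 x 35 mm, lying at the front right; a bystander, origin under its centre
Not all that is in view belongs to the job. What is shaped like the half_shaker but green is not meant. What is shaped like the white_shaker but pink is not meant.

How it is judged:
On the way, in this order (a step that is already met when the one before it is completed fails the run):
1. the fingertips dwell just above the loose lemon (horizontal distance between the grasp point and lemon_top below 0.03 m and z of the grasp point in the frame of lemon_top between 0.015 and 0.09 m), for 1.5 s.
2. then the fingertips dwell just above the white-filled shaker (horizontal distance between the grasp point and white_shaker_top below 0.03 m and z of the grasp point in the frame of white_shaker_top between 0.015 and 0.09 m), for 1.5 s.
3. then the fingertips dwell just above the free end of the peeler's handle (horizontal distance between the grasp point and peeler_handle_end below 0.03 m and z of the grasp point in the frame of peeler_handle_end between 0.015 and 0.09 m), for 1.5 s.
At the end, for the whole second after the job is handed in: The gripper still points at the free end of the peeler's handle: the point between the finger pads is within 30 mm of it sideways and 15 to 90 mm above it. Lemon, shakers, peeler and banana are at rest, each within 10 mm of where it began, and the shakers are upright (within 0.15 rad) (all of step 3 and distance of each of lemon, white_shaker, dark_shaker, half_shaker, peeler, banana from where it was at the start of the episode below 0.01 m and linear speed of each of lemon, white_shaker, dark_shaker, half_shaker, peeler, banana below 0.02 m/s and angle between each of white_shaker, dark_shaker, half_shaker's own z axis and vertical below 0.15 rad); the robot touches nothing.
It fails at once if the robot touches something (over 0.5 N) (contact force between any of the fingers, the arm and anything else above 0.5 N).
It fails at once if a loose thing is shifted, lifted or knocked (10 mm) (distance of any of lemon, white_shaker, dark_shaker, half_shaker, peeler, banana from where it was at the start of the episode above 0.01 m).
It fails at once if a dark-filled shaker is pointed at: the point between the finger pads comes within 25 mm sideways and less than 75 mm above the top of one ((horizontal distance between the grasp point and dark_shaker_top below 0.025 m and z of the grasp point in the frame of dark_shaker_top between -0.09 and 0.075 m) or (horizontal distance between the grasp point and half_shaker_top below 0.025 m and z of the grasp point in the frame of half_shaker_top between -0.09 and 0.075 m)).
It also fails if it takes over 56 s, if anything falls off the work surface, if the arm or the gripper's body presses on something with over 40 N, if the wrist force passes 120 N, or if a joint passes its speed limit or range.

## Robot

A 6-joint arm with a two-finger parallel gripper is mounted at the origin on the work surface; the furniture and walls round the work are solid. World frame = base frame: x ahead of the robot, y to its left, z up, the work surface at z = 0. Lengths are in m, angles in rad, forces in N, time in s.
With the tool pointing down it reaches from about 0.25 to 0.775 m from the base axis. Payload 4 kg.
Tool frame: the origin (TCP) lies at the centre of the arm's flange, where the gripper is bolted on; the fingertips stand 199 mm ahead of it and the grasp point (between the pads) lies 180 mm ahead of it (robot.tcp_to_tips is the distance from the TCP to the fingertips, in m); z points along the fingers, y is the line along which they close (so a half turn about z gives the same grasp; the last joint's range is limited). The gripper opens to 94 mm and grips with 3 to 60 N. Pads are 16 mm wide; open, the fingers measure 119 mm over their backs; the gripper's body (75 mm by 177 mm) begins 78 mm behind the grasp point.
Start: joints at [-1.349, 0.087, 1.371, -0, 1.684, -0.103], TCP at [0.176, -0.521, 0.405] pointing down, gripper open.
Joint ranges: [-3.1, 3.1], [-0.76, 2.03], [0.27, 2.55], [-1.08, 4.22], [0.17, 2.65], [-2.57, 2.57]. Speed limits (rad/s): [2.79, 2.79, 3.14, 3.14, 3.14, 3.14].

## Interface

Orientations are given as [roll, pitch, yaw] about the fixed x, y, z axes, in that order (R = Rz(yaw) Ry(pitch) Rx(roll)).
In Python, from bench import telemetry, snapshot, ticket, robot gives the robot as it stands.
- The arm moves only by the tool apply_moves, never from a script. Its argument "moves" is a list that holds one entry, the list of rows, each a list of 5 numbers: the shift along the tool's x, y, z in units of 50 mm (1.0 is 50 mm), then the turn about the tool's z in units of 10 degrees (1.0 is 10 degrees), then the closure, from 0 (fully open) to 1 (shut). A call has 1 to 10 rows; each row is the pose to reach, as a shift and turn from the pose commanded when the call began, along the tool's axes at that moment; what a row does not reach only later rows make up. A row lasts 1/8 s, in which the tool goes at most 62.5 mm and 10.7 degrees, less where a joint would pass 70% of its speed; a pose out of reach is approached as far as the arm can. A call with a gripper value outside its range is refused whole. The fingers move at their own pace and stop on an object; the grip force is fixed at half the most. Time passes only in rows, so rows that repeat a pose let the fingers close. It gives the time, the measured TCP pose, the force, the opening and the grip force at its end, in the units of the state.
- telemetry.get_obs(): the state, without advancing time (a new reading comes with each control period).
- snapshot(name): name is "scene" or "top" or "wrist"; returns a dict with "image" (480x640x3 uint8, red, green, blue), "fovy" (degrees; the focal length in pixels is half the picture's height over the tangent of half this angle, whatever the lens; pixels are square), "cx", "cy" (the principal point, pixels), "R" (3x3) and "t" (3): a world point X has camera coordinates R X + t. Camera axes: x right, y down, z forward; pixel columns grow to the right and rows downward; lengths in m; the calibration is good to about 2 mm. A picture is of the moment at which its call begins. There is no depth.
- ticket.close_job(): hands the job in; it is judged then, once.
The state is a dict: "time": time; "joint_positions": joint angles; "qvel": joint speeds; "joint_torque": joint torques, N m; "tool_pos": TCP position; "ee_rot": TCP orientation; "wrist_force": force on the tool from outside, world axes, zero at the start; "wrist_torque": the same for the moment, N m; "width": finger opening in m; "finger_force": force on a finger pad.
Only numpy, scipy, OpenCV 4.12 (cv2) and the standard library are available. Lean on these libraries where they do the work, as an engineer would, in place of code of your own. Each camera call takes 0.05 s, during which the arm holds its last target. There are 200 camera calls.

## Working session

There is one attempt and no reset: what is moved stays moved. The work goes in short steps, Python scripts to look and compute and a tool call to move; the robot and the scene stay as the last step left them, time stands still between calls to the robot, and variables do not carry over. Pictures are saved under pics/ and viewed, at most 10 in all, crops included, and the job is handed in when it is done.

Besides the shell and the picture viewer there is one more tool, called after "Call:" by a JSON object that holds its "fn" and its "kwargs", one argument or row to a line. apply_moves: Moves the arm, as the interface text tells. Its arguments: {"type":"object","properties":{"moves":{"type":"array","items":{"type":"array","items":{"type":"array","items":{"type":"number"}}}}},"required":["moves"]}

```bash
mkdir -p pics; cat > h.py <<'E'
import numpy as np, cv2, pickle
from bench import telemetry, snapshot, ticket, robot
def cam(n,f):
    s=snapshot(n); cv2.imwrite(f'pics/{f}.png',s['image'][:,:,::-1]); pickle.dump(s,open(f'pics/{f}.pkl','wb')); return s
def px(f,u,v,z):
    s=pickle.load(open(f'pics/{f}.pkl','rb')); fl=240/np.tan(np.radians(s['fovy'])/2)
    R=np.array(s['R']);t=np.array(s['t']); d=R.T@np.array([(u-s['cx'])/fl,(v-s['cy'])/fl,1]); c=-R.T@t
    return c+d*(z-c[2])/d[2]
def proj(f,X):
    s=pickle.load(open(f'pics/{f}.pkl','rb')); fl=240/np.tan(np.radians(s['fovy'])/2)
    p=np.array(s['R'])@X+s['t']; return fl*p[:2]/p[2]+[s['cx'],s['cy']]
E
python3 - <<'E'
from h import *
for n in("scene","top","wrist"):
    s=cam(n,n+'0'); print(n,s['fovy'],-np.array(s['R']).T@s['t'])
o=telemetry.get_obs(); print(o['time'],o['tool_pos'],o['ee_rot'])
E
```

```text
scene 42.903190504712356 [-0.43325307  0.51571721  1.07324412]
top 50.370663864987975 [0.35644873 0.00819756 1.38823392]
wrist 62.99004965536004 [ 0.25503433 -0.49443204  0.38544816]
0.15 [ 0.17549099 -0.52117379  0.40380843] [-3.13997547e+00 -1.27993382e-04  3.24810008e-01]
```

View pics/top0.png

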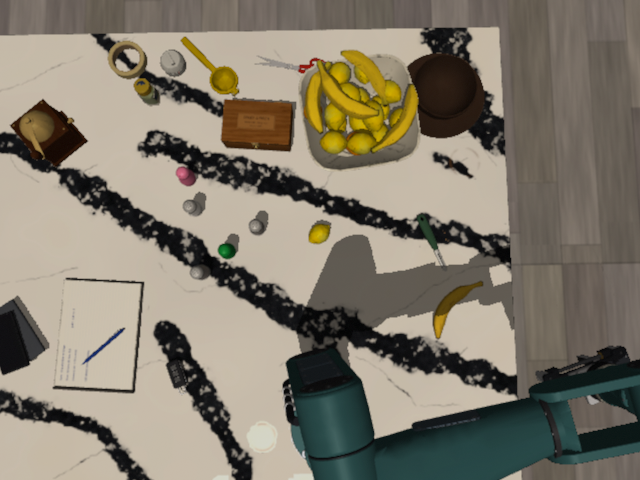

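View pics/scene0.png

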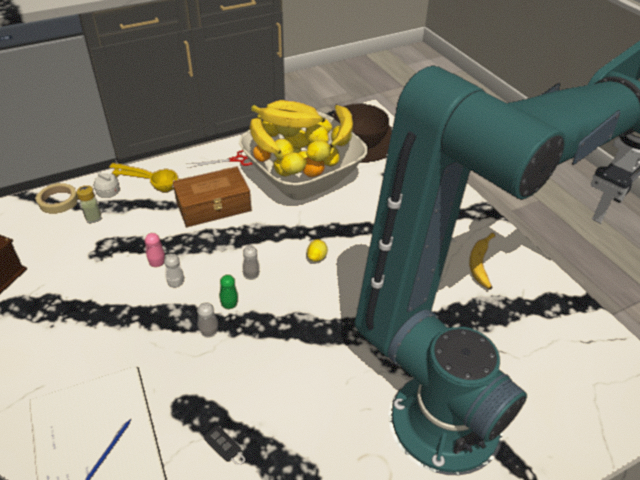

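The top view shows the lemon at (319,233), grey-capped shakers at about (192,207), (257,226) and (200,270), and the peeler with its green handle end at (422,215). I'll enlarge both views to tell the fillings apart.

```bash
python3 - <<'E'
from h import *
a=cv2.imread('pics/scene0.png')[215:345,130:340]; b=cv2.imread('pics/top0.png')
cv2.imwrite('pics/c1.png',cv2.resize(a,None,fx=3.8,fy=3.8,interpolation=cv2.INTER_CUBIC))
c=b[160:290,165:345]; d=b[200:280,390:470]
cv2.imwrite('pics/c2.png',np.hstack([cv2.resize(c,(720,520),interpolation=cv2.INTER_CUBIC)]))
cv2.imwrite('pics/c3.png',cv2.resize(d,(480,480),interpolation=cv2.INTER_CUBIC))
E
```

```text
(no output)
```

View pics/c1.png

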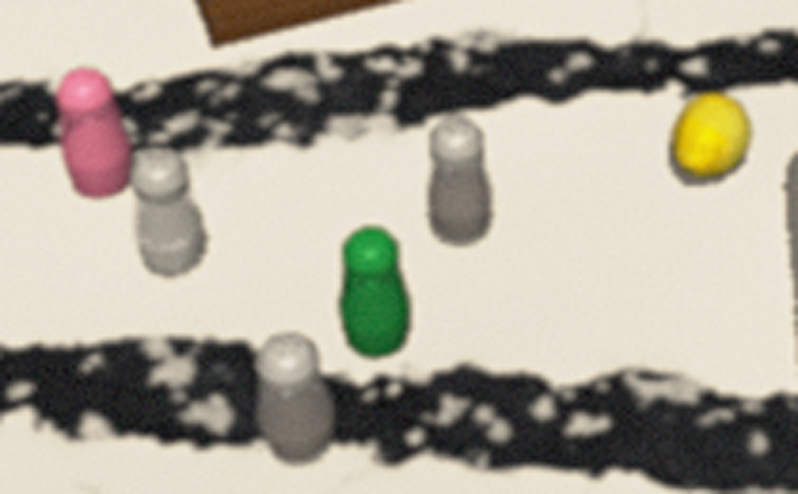

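View pics/c2.png

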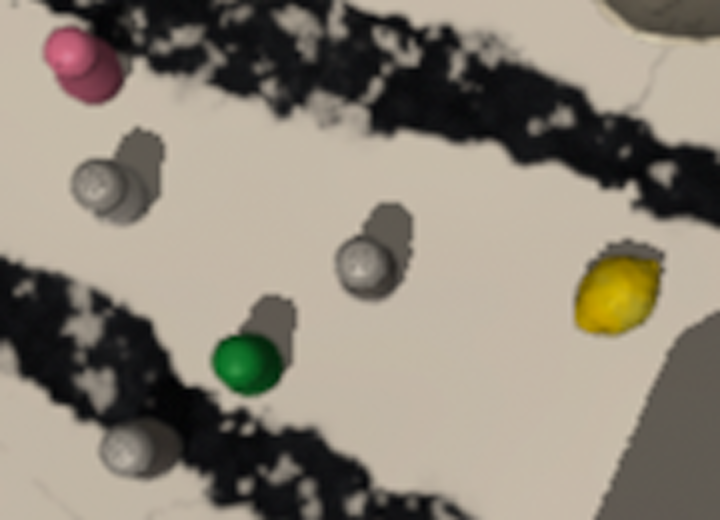

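View pics/c3.png

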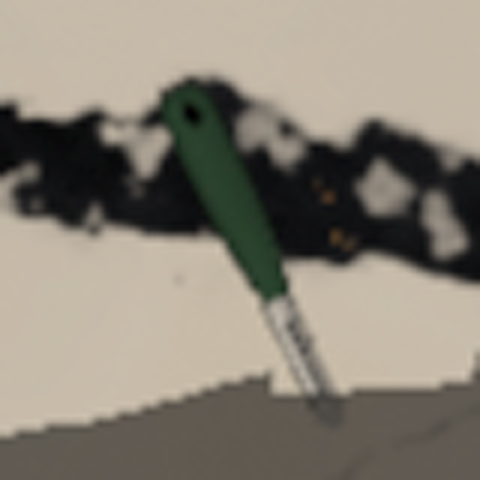

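The crops show that the lightest-filled shaker is next to the pink one, with its cap at top pixel (189.5,206). The two with dark grey-brown filling have caps at (257,225.5) and (197,272). The peeler's handle end is at (421,214) and its blade tip at (445,269).

```bash
python3 - <<'E'
from h import *
P={}
for n,u,v,z in[('lemon',319.2,233.2,.025),('white',189.5,206.2,.085),('darkA',256.7,225.5,.085),('darkB',197,271.7,.085),('pink',182.5,173,.085),('green',227,250.5,.085),('hend',420.8,214.2,.01),('tip',445,269,.008),('bowlR',303,150,.1),('bowlrim_r',418,110,.1)]:
    P[n]=px('top0',u,v,z); print(n,P[n].round(3),np.hypot(*P[n][:2]).round(3))
d=P['tip']-P['hend'];print('len',np.linalg.norm(d)); he=P['hend']+d/np.linalg.norm(d)*.015; print('he',he)
for n in('lemon','white','darkA','darkB'):print(n,'scene',proj('scene0',P[n]))
def toT(p,z,c0):
    return None
c=telemetry.get_obs()['tool_pos'];yaw=.3248
from scipy.spatial.transform import Rotation as Ro
R=Ro.from_euler('xyz',[np.pi,0,yaw]).as_matrix(); print(R.round(3))
for n,X in(('lemon',[*P['lemon'][:2],.05]),('white',[*P['white'][:2],.09]),('he',[*he[:2],.017])):
    print(n,(R.T@(np.array(X)+[0,0,.035+.18]-c)/.05).round(2))
o=telemetry.get_obs();print(o['joint_positions'])
E
```

```text
lemon [0.51  0.02  0.025] 0.51
white [0.579 0.353 0.085] 0.679
darkA [0.526 0.18  0.085] 0.556
darkB [0.41  0.333 0.085] 0.528
pink [0.667 0.372 0.085] 0.764
green [0.463 0.257 0.085] 0.529
hend [ 0.559 -0.257  0.01 ] 0.616
tip [ 0.409 -0.318  0.008] 0.518
bowlR [0.718 0.058 0.1  ] 0.72
bowlrim_r [ 0.819 -0.242  0.1  ] 0.854
len 0.16204865766140217
he [ 0.54522605 -0.26302671  0.00981487]
lemon scene [317.31799111 250.0686778 ]
white scene [172.7225437  257.89157432]
darkA scene [252.7213271  248.81112387]
darkB scene [206.61437277 306.21178   ]
[[ 0.948  0.319  0.   ]
 [ 0.319 -0.948 -0.   ]
 [ 0.     0.    -1.   ]]
lemon [ 9.8  -8.13  2.78]
white [ 13.23 -14.     1.98]
he [ 8.66 -2.53  3.44]
[-1.34909314e+00  8.77866287e-02  1.37183535e+00 -3.93838800e-05
  1.68359245e+00 -1.03111323e-01]
```

Projecting the top-view positions into the scene view matches (caps near (173,258), (250,249), (206,306); lemon at (317,250)). I'll move to the lemon high up, with the fingers mostly closed.

Call:
{"fn": "apply_moves", "kwargs": {
  "moves": [
    [[0.5, -0.4, 0, 0, 0.8], [1, -0.8, 0, 0, 0.8], [1.5, -1.2, 0, 0, 0.8], [2, -1.6, 0, 0, 0.8], [2.5, -2, 0, 0, 0.8], [3, -2.4, 0, 0, 0.8], [3.5, -2.8, 0, 0, 0.8], [4, -3.2, 0, 0, 0.8], [4.5, -3.6, 0, 0, 0.8], [5, -4, 0, 0, 0.8]]
  ]
}}

```text
time: 1.4
tool_pos: [0.349, -0.2509, 0.4044]
ee_rot: [-3.141, 0.0, 0.325]
wrist_force: [0.3, -0.5, 1.2]
width: 0.019
finger_force: 0.0
```

Call:
{"fn": "apply_moves", "kwargs": {
  "moves": [
    [[0.5, -0.4, 0, 0, 0.8], [1, -0.9, 0, 0, 0.8], [1.5, -1.3, 0, 0, 0.8], [2, -1.7, 0, 0, 0.8], [2.5, -2.1, 0, 0, 0.8], [3, -2.6, 0, 0, 0.8], [3.5, -3, 0, 0, 0.8], [4, -3.5, 0, 0, 0.8], [4.5, -3.9, 0, 0, 0.8], [4.8, -4.13, 0, 0, 0.8]]
  ]
}}

```text
time: 2.65
tool_pos: [0.5106, 0.0215, 0.4042]
ee_rot: [-3.141, 0.001, 0.326]
wrist_force: [-0.2, -0.5, 0.6]
width: 0.0191
finger_force: 0.0
```

```bash
python3 - <<'E'
from h import *
cam('wrist','w1'); o=telemetry.get_obs(); print(o['time'],o['tool_pos'],o['ee_rot'],o['joint_positions'],o['width'],o['wrist_force'])
for X in([.51,.02,.025],[.526,.18,.085]): print(proj('w1',np.array(X)))
E
```

```text
2.7 [0.51131545 0.02248723 0.4040514 ] [-3.14019144e+00 -2.85059772e-04  3.27118959e-01] [-6.72815361e-02  2.08109456e-03  1.46046516e+00  1.41147884e-03
  1.67932154e+00  1.17654832e+00] 0.018833013556657074 [ 0.64294461  0.70722313 -0.88126402]
[318.75174794 223.33255126]
[123.66041313 155.14901375]
```

View pics/w1.png

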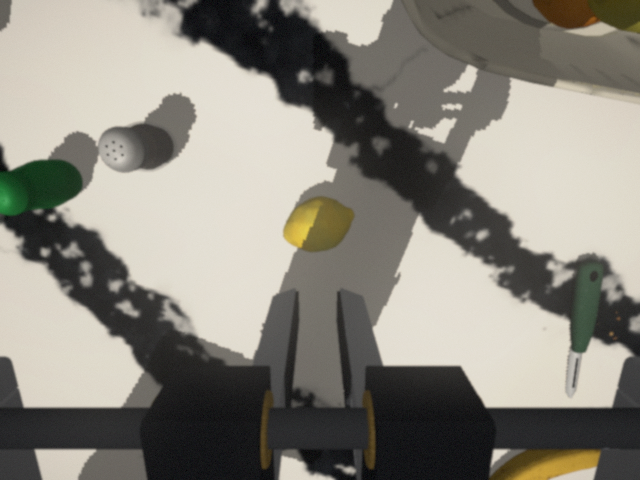

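The wrist view shows the lemon at (319,224), exactly where predicted, and the peeler's handle end at about (592,265). Now I'll go down and dwell.

Call:
{"fn": "apply_moves", "kwargs": {
  "moves": [
    [[0, 0, 0.4, 0, 0.8], [0, 0, 0.8, 0, 0.8], [0, 0, 1.2, 0, 0.8], [0, 0, 1.6, 0, 0.8], [0, 0, 2, 0, 0.8], [0, 0, 2.3, 0, 0.8], [0, 0, 2.5, 0, 0.8], [0, 0, 2.5, 0, 0.8], [0, 0, 2.5, 0, 0.8], [0, 0, 2.5, 0, 0.8]]
  ]
}}

```text
time: 3.95
tool_pos: [0.5104, 0.0204, 0.2806]
ee_rot: [3.141, -0.002, 0.325]
wrist_force: [-0.3, -0.7, 0.7]
width: 0.0186
finger_force: 0.0
```

Call:
{"fn": "apply_moves", "kwargs": {
  "moves": [
    [[0, 0, 0, 0, 0.8], [0, 0, 0, 0, 0.8], [0, 0, 0, 0, 0.8], [0, 0, 0, 0, 0.8], [0, 0, 0, 0, 0.8], [0, 0, 0, 0, 0.8], [0, 0, 0, 0, 0.8], [0, 0, 0, 0, 0.8], [0, 0, 0, 0, 0.8], [0, 0, 0, 0, 0.8]]
  ]
}}

```text
time: 5.2
tool_pos: [0.5102, 0.0204, 0.2797]
ee_rot: [3.141, 0.0, 0.325]
wrist_force: [-0.0, 0.4, -0.3]
width: 0.0183
finger_force: 0.0
```

Call:
{"fn": "apply_moves", "kwargs": {
  "moves": [
    [[0, 0, 0, 0, 0.8], [0, 0, 0, 0, 0.8], [0, 0, 0, 0, 0.8], [0, 0, 0, 0, 0.8], [0, 0, 0, 0, 0.8], [0, 0, 0, 0, 0.8], [0, 0, 0, 0, 0.8], [0, 0, 0, 0, 0.8]]
  ]
}}

```text
time: 6.2
tool_pos: [0.5102, 0.0204, 0.2797]
ee_rot: [3.141, -0.0, 0.325]
wrist_force: [0.6, -0.1, -0.1]
width: 0.0187
finger_force: 0.0
```

```bash
python3 - <<'E'
from h import *
o=telemetry.get_obs(); print(o['time'],o['tool_pos'],o['ee_rot'])
from scipy.spatial.transform import Rotation as Ro
R=Ro.from_euler('xyz',o['ee_rot']).as_matrix()
print(R.T@(np.array([.579,.353,.41])-o['tool_pos'])/.05)
print(px('w1',593,263,.01))
E
```

```text
6.2 [0.51018251 0.02035897 0.27970307] [ 3.14145285e+00 -1.08032089e-04  3.24760156e-01]
[ 3.42747771 -5.86552743 -2.60638837]
[ 0.55688893 -0.25784233  0.01      ]
```

The handle end from the near view, (0.557, -0.258), agrees with the top view. I'll rise, cross high over the shakers and check the white one.

Call:
{"fn": "apply_moves", "kwargs": {
  "moves": [
    [[0, 0, -0.5, 0, 0.8], [0, 0, -1, 0, 0.8], [0, 0, -1.5, 0, 0.8], [0, 0, -2, 0, 0.8], [0, 0, -2.5, 0, 0.8], [0, 0, -3, 0, 0.8]]
  ]
}}

```text
time: 6.95
tool_pos: [0.5101, 0.0204, 0.4305]
ee_rot: [3.141, -0.0, 0.325]
wrist_force: [0.2, -0.6, -0.5]
width: 0.019
finger_force: 0.0
```

Call:
{"fn": "apply_moves", "kwargs": {
  "moves": [
    [[0.34, -0.58, 0, 0, 0.8], [0.68, -1.17, 0, 0, 0.8], [1.03, -1.75, 0, 0, 0.8], [1.37, -2.34, 0, 0, 0.8], [1.71, -2.93, 0, 0, 0.8], [2.06, -3.52, 0, 0, 0.8], [2.4, -4.1, 0, 0, 0.8], [2.74, -4.7, 0, 0, 0.8], [3.08, -5.28, 0, 0, 0.8], [3.43, -5.87, 0, 0, 0.8]]
  ]
}}

```text
time: 8.2
tool_pos: [0.5792, 0.3544, 0.4294]
ee_rot: [3.141, 0.0, 0.325]
wrist_force: [0.3, -0.5, 0.4]
width: 0.0189
finger_force: 0.0
```

```bash
python3 - <<'E'
from h import *
cam('wrist','w2'); o=telemetry.get_obs(); print(o['time'],o['tool_pos'],o['ee_rot'],o['joint_positions'])
for X in([.579,.353,.09],[.41,.333,.085]): print(proj('w2',np.array(X)))
E
```

```text
8.25 [0.57910832 0.35794349 0.42822745] [-3.13864043e+00 -1.16336595e-04  3.28737949e-01] [0.46973569 0.38493809 0.96562172 0.00297817 1.79050185 1.71244374]
[318.67290485 233.87034271]
[282.78634263 396.6443189 ]
```

View pics/w2.png

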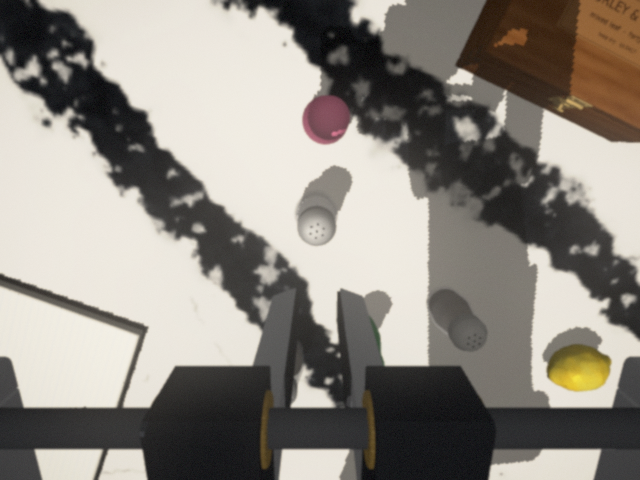

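The wrist view shows the light-filled shaker's cap at (317,228), within 5 mm of the prediction, with the dark one away at (467,332). Now down over the white one.

Call:
{"fn": "apply_moves", "kwargs": {
  "moves": [
    [[0.05, 0, 0.4, 0, 0.8], [0.05, 0, 0.8, 0, 0.8], [0.05, 0, 1.2, 0, 0.8], [0.05, 0, 1.6, 0, 0.8], [0.05, 0, 1.9, 0, 0.8], [0.05, 0, 2.1, 0, 0.8], [0.05, 0, 2.2, 0, 0.8], [0.05, 0, 2.2, 0, 0.8], [0.05, 0, 2.2, 0, 0.8], [0.05, 0, 2.2, 0, 0.8]]
  ]
}}

```text
time: 9.5
tool_pos: [0.5815, 0.3542, 0.3205]
ee_rot: [-3.142, -0.001, 0.325]
wrist_force: [-0.4, -0.2, 0.3]
width: 0.0186
finger_force: 0.0
```

Call:
{"fn": "apply_moves", "kwargs": {
  "moves": [
    [[0, 0, 0, 0, 0.8], [0, 0, 0, 0, 0.8], [0, 0, 0, 0, 0.8], [0, 0, 0, 0, 0.8], [0, 0, 0, 0, 0.8], [0, 0, 0, 0, 0.8], [0, 0, 0, 0, 0.8], [0, 0, 0, 0, 0.8], [0, 0, 0, 0, 0.8], [0, 0, 0, 0, 0.8]]
  ]
}}

```text
time: 10.75
tool_pos: [0.5814, 0.354, 0.3196]
ee_rot: [3.142, -0.0, 0.325]
wrist_force: [0.5, 0.3, -0.4]
width: 0.0189
finger_force: 0.0
```

Call:
{"fn": "apply_moves", "kwargs": {
  "moves": [
    [[0, 0, 0, 0, 0.8], [0, 0, 0, 0, 0.8], [0, 0, 0, 0, 0.8], [0, 0, 0, 0, 0.8], [0, 0, 0, 0, 0.8], [0, 0, 0, 0, 0.8], [0, 0, 0, 0, 0.8], [0, 0, 0, 0, 0.8]]
  ]
}}

```text
time: 11.75
tool_pos: [0.5814, 0.354, 0.3196]
ee_rot: [3.142, 0.0, 0.325]
wrist_force: [-0.3, -0.3, 0.1]
width: 0.0186
finger_force: 0.0
```

Call:
{"fn": "apply_moves", "kwargs": {
  "moves": [
    [[0, 0, -0.5, 0, 0.8], [0, 0, -1, 0, 0.8], [0, 0, -1.5, 0, 0.8], [0, 0, -2, 0, 0.8], [0, 0, -2.2, 0, 0.8]]
  ]
}}

```text
time: 12.38
tool_pos: [0.5814, 0.3541, 0.4319]
ee_rot: [-3.141, -0.003, 0.325]
wrist_force: [0.6, 0.3, -0.3]
width: 0.0188
finger_force: 0.0
```

```bash
python3 - <<'E'
from h import *
o=telemetry.get_obs(); print(o['time'],o['tool_pos'],o['ee_rot'])
from scipy.spatial.transform import Rotation as Ro
R=Ro.from_euler('xyz',[np.pi,0,.325]).as_matrix()
print(R.T@(np.array([.544,-.263,.43])-o['tool_pos'])/.05)
E
```

```text
12.375 [0.58137899 0.3540544  0.4319053 ] [-3.14120277 -0.00341777  0.32481391]
[-4.64906236 11.45633223  0.038106  ]
```

Call:
{"fn": "apply_moves", "kwargs": {
  "moves": [
    [[-0.23, 0.57, 0, 0, 0.8], [-0.46, 1.14, 0, 0, 0.8], [-0.7, 1.71, 0, 0, 0.8], [-0.93, 2.29, 0, 0, 0.8], [-1.16, 2.86, 0, 0, 0.8], [-1.4, 3.43, 0, 0, 0.8], [-1.63, 4, 0, 0, 0.8], [-1.86, 4.58, 0, 0, 0.8], [-2.1, 5.15, 0, 0, 0.8], [-2.33, 5.73, 0, 0, 0.8]]
  ]
}}

```text
time: 13.62
tool_pos: [0.5622, 0.0444, 0.4288]
ee_rot: [-3.141, 0.001, 0.325]
wrist_force: [0.6, 0.0, -0.4]
width: 0.019
finger_force: 0.0
```

Call:
{"fn": "apply_moves", "kwargs": {
  "moves": [
    [[-0.23, 0.57, 0, 0, 0.8], [-0.46, 1.14, 0, 0, 0.8], [-0.7, 1.71, 0, 0, 0.8], [-0.93, 2.29, 0, 0, 0.8], [-1.16, 2.86, 0, 0, 0.8], [-1.4, 3.43, 0, 0, 0.8], [-1.63, 4, 0, 0, 0.8], [-1.86, 4.58, 0, 0, 0.8], [-2.1, 5.15, 0, 0, 0.8], [-2.32, 5.73, 0, 0, 0.8]]
  ]
}}

```text
time: 14.88
tool_pos: [0.5437, -0.2642, 0.4288]
ee_rot: [-3.141, 0.001, 0.325]
wrist_force: [-0.5, -0.1, -0.0]
width: 0.0188
finger_force: 0.0
```

```bash
python3 - <<'E'
from h import *
cam('wrist','w3'); o=telemetry.get_obs(); print(o['time'],o['tool_pos'],o['ee_rot'],o['joint_positions'])
for X in([.544,-.263,.017],[.559,-.257,.01]): print(proj('w3',np.array(X)))
E
```

```text
14.925 [ 0.5432721  -0.2675578   0.42815058] [3.14003607e+00 2.86840210e-03 3.20780955e-01] [-0.55042135  0.2095022   1.1864019  -0.00324682  1.74634368  0.69902579]
[316.76870955 214.36872072]
[315.91455004 197.55360975]
```

View pics/w3.png

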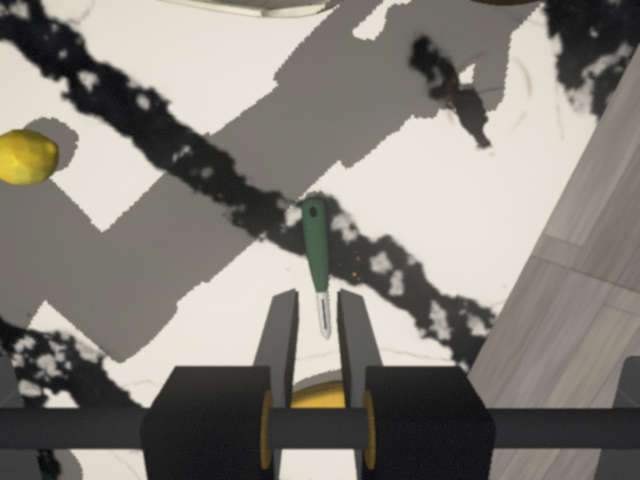

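The handle end appears at (312,196), against a predicted (316,198), so the aim is right. Going down.

Call:
{"fn": "apply_moves", "kwargs": {
  "moves": [
    [[0, 0, 0.5, 0, 0.8], [0, 0, 1, 0, 0.8], [0, 0, 1.5, 0, 0.8], [0, 0, 2, 0, 0.8], [0, 0, 2.5, 0, 0.8], [0, 0, 3, 0, 0.8], [0, 0, 3.3, 0, 0.8], [0, 0, 3.5, 0, 0.8], [0, 0, 3.6, 0, 0.8], [0, 0, 3.6, 0, 0.8]]
  ]
}}

```text
time: 16.18
tool_pos: [0.544, -0.2632, 0.25]
ee_rot: [3.141, -0.0, 0.325]
wrist_force: [1.1, -0.4, -0.2]
width: 0.0185
finger_force: 0.0
```

Call:
{"fn": "apply_moves", "kwargs": {
  "moves": [
    [[0, 0, 0, 0, 0.8], [0, 0, 0, 0, 0.8], [0, 0, 0, 0, 0.8], [0, 0, 0, 0, 0.8], [0, 0, 0, 0, 0.8], [0, 0, 0, 0, 0.8], [0, 0, 0, 0, 0.8], [0, 0, 0, 0, 0.8], [0, 0, 0, 0, 0.8], [0, 0, 0, 0, 0.8]]
  ]
}}

```text
time: 17.42
tool_pos: [0.5439, -0.2632, 0.2497]
ee_rot: [3.142, 0.0, 0.325]
wrist_force: [-0.3, -0.1, -0.0]
width: 0.0188
finger_force: 0.0
```

Call:
{"fn": "apply_moves", "kwargs": {
  "moves": [
    [[0, 0, 0, 0, 0.8], [0, 0, 0, 0, 0.8], [0, 0, 0, 0, 0.8], [0, 0, 0, 0, 0.8], [0, 0, 0, 0, 0.8], [0, 0, 0, 0, 0.8], [0, 0, 0, 0, 0.8], [0, 0, 0, 0, 0.8], [0, 0, 0, 0, 0.8], [0, 0, 0, 0, 0.8]]
  ]
}}

```text
time: 18.68
tool_pos: [0.5439, -0.2632, 0.2497]
ee_rot: [3.141, -0.0, 0.325]
wrist_force: [0.5, -1.1, -1.0]
width: 0.0188
finger_force: 0.0
```

```bash
python3 -c "
from h import *
o=telemetry.get_obs(); print(o['time'],o['tool_pos'],o['wrist_force']); print(ticket.close_job())"
```

```text
18.675 [ 0.54392562 -0.26319961  0.24972368] [ 0.45814303 -1.08400703 -0.99203013]
the job is handed in; nothing more can be done
None
```

I pointed for over two seconds each at the loose lemon, the white-filled shaker and the free end of the peeler's handle, showed no sign of touching anything, and handed the job in still pointing at the handle end; no verdict came back.

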